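# Put the spares tray back under the deck of the consumables case

### The arm

A 7-joint arm with a two-finger parallel gripper is mounted at the origin on the work surface; the furniture and walls round the work are solid. World frame = base frame: x ahead of the robot, y to its left, z up, the work surface at z = 0. Lengths are in mm, angles in rad, forces in N, time in s.
With the tool pointing down it reaches from about 400 to 850 mm from the base axis. Payload 4.4 kg.
Tool frame: the origin (TCP) lies at the very end of the fingers, on their centre line; the grasp point (between the pads) lies 19 mm behind it; z points along the fingers, x is the direction in which the jaws open and shut, and the axes are right-handed (so a half turn about z gives the same grasp; the last joint's range is limited). The gripper opens to 94 mm and grips with 3 to 60 N. Pads are 16 mm wide; open, the fingers measure 119 mm over their backs; the gripper's body (75 mm by 177 mm) begins 78 mm behind the grasp point.
Start: joints at [1.196, 0.628, 0.038, 1.517, -0.027, 0.996, -0.02], TCP at [197.574, -619.26, 205.478] pointing down, gripper open.
Joint ranges: [-3.06, 3.06], [-0.37, 2.12], [-1.25, 1.32], [0.18, 2.47], [-1.1, 4.24], [0.23, 1.98], [-2.94, 2.94]. Speed limits (rad/s): [2.57, 2.57, 3.14, 3.14, 3.14, 3.14, 3.14].

### API

Orientations are given as a unit quaternion [x, y, z, w].
In Python, from plant import robot, grab_frame, finder gives the robot as it stands.
- The arm moves only by the tool send_rows, never from a script. Its argument "deltas" is a list that holds one entry, the list of rows, each a list of 5 numbers: the shift along the tool's x, y, z in cm, then the turn about the tool's z in degrees, then the finger opening in cm, from 0 to 9.4. In form: [[[x, y, z, roll, jaw], ...]]. A call has 1 to 20 rows; each row is the pose to reach, as a shift and turn from the pose commanded when the call began, along the tool's axes at that moment; what a row does not reach only later rows make up. A row lasts 1/12 s, in which the tool goes at most 41.7 mm and 7.16 degrees, less where a joint would pass 70% of its speed; a pose out of reach is approached as far as the arm can. A call with a gripper value outside its range is refused whole. The fingers move at their own pace and stop on an object; "force" is the grip in N (left out, the last holds). Time passes only in rows, so rows that repeat a pose let the fingers close. It gives the time, the measured TCP pose, the force and the opening at its end, in the units of the state.
- robot.get_state(): the state, without advancing time (a new reading comes with each control period).
- grab_frame(name): name is "scene" or "top"; returns a dict with "pixels" (384x512x3 uint8, blue, green, red), "fx", "fy", "cx", "cy" (pixels), "k1" (the pictures are not rectified: a ray, as slopes to the right and down, at radius r is drawn at 1 + k1 r^2 times it, then the intrinsics apply), "extrinsics" (4x4, takes a point from camera to world coordinates). Camera axes: x right, y down, z forward; pixel columns grow to the right and rows downward; lengths in mm; the calibration is good to about 2 mm. A picture is of the moment at which its call begins. There is no depth.
- robot.job_done(): hands the job in, once; it reports no verdict.
Trained networks look in the newest picture that a camera, given by its name, has taken for a name from the list of things; names that differ only in an ending like _2 or _b are one class to them, and where a whole thing is asked for, a point or a joint stands for the part that bears it (a point fixed in the world has none). Each returns a list of dicts, best first, with "score" (0 to 1); they miss things now and then, are a little off and sometimes report something else, mostly with a low value. They report only what shows in the picture. A call takes as long as a camera call.
- finder.look_for(label, camera): "at" ([x, y, z] in mm, in world coordinates, good to about 4 mm: the middle of the surface that is visible of it).
- finder.mark_of(label, camera): "at" ([x, y, z] in mm, in world coordinates, good to about 4 mm: a listed point, or the origin of a listed thing).
The state is a dict: "clock": time; "joint_pos": joint angles; "qd": joint speeds; "tau": joint torques, N m; "ee_pos": TCP position; "ee_rot": TCP orientation; "wrist_force": force on the tool from outside, world axes, zero at the start; "moment": the same for the moment, N m; "opening": finger opening in mm.
Only numpy, scipy, OpenCV 4.12 (cv2) and the standard library are available. Lean on these libraries where they do the work, as an engineer would, in place of code of your own. Each camera call takes 0.05 s, during which the arm holds its last target.

### The job

Open the grey consumables case: lift its lid by the front handle past the balance point so that the struts hold it fully open. Then put the steel spares tray back: slide it in under the case's deck, along the side guide, until it is fully home against the back stop, with both nuts still in it. Leave the lid open and let go of everything; do not knock over or shove the mug or the spray can.

Things in the scene. Friction and masses are not known exactly. Their poses are not given: they have to be found in the camera images.
- case: Grey sheet-steel case fixed to the table, 190 (x) x 188 (y) mm, 105 mm high when shut. Origin: centre of its underside; +x to its back (hinge side), -x to its front, +y to its left, z up. With the lid up: flat floor, top at z = 8 mm, no front wall; side walls 45 mm high, inner faces at y = +-87 mm. An aluminium bay frame stands on the floor in its rear half.
- bay_mouth (a point): Nominal middle of the bay's mouth, floor level: x = -27, y = 0, z = 8 mm in the case's frame, axes as the case's. The bay: two cheeks 4 mm thick, inner faces 94 mm apart, 107 mm deep, under a deck (underside z = 55, top 59 mm; spares on the deck from x = +40 mm back reach z = 87). Mouth = front edge of the deck and right cheek; no lead-in.
- bay_stop (a point): Nominal middle of the bay's back stop face, at x = +80, z = 8 mm in the case's frame. The bay frame is bolted through slots: its middle line lies up to 8 mm left or right of the case's (y = 0), other each time and NOT in these points: feel or look. The left (+y) cheek runs on out of the mouth as a 22 mm high guide (top z = 30) to x = -88 mm, inner face in line; it stands firm to 25 N.
- lid (a joint): Opening of the lid in rad: 0 shut, 1.5 fully open (stop). Hinged along the top of the case's back; shut, its front flange hangs before the mouth down to z = 15 mm. Gas struts: released below about 0.7 rad it falls shut, beyond that they carry it on up to 1.5 by themselves in about two seconds. They lie along the side walls. Lifting at the handle takes 2 to 5 N.
- lid_handle (a point): Middle of the lid's pull handle: round steel bar 10 mm thick, 80 mm long along the case's y, 38 mm before the lid's front face, free all round. Moves with the lid. Shut, it lies 232 mm before the hinge line and 25 mm above it (z = 70 mm).
- lid_hinge (a point): Point on the lid's hinge line, middle of the case's back: x = +95 mm, z = 45 mm in the case's frame. The hinge axis is the case's y.
- tray_mid (a point): Centre of the loose steel tray, 21 mm above its underside; z up. 105 (its x) x 90 mm, walls 3 mm thick, 30 mm high, floor 3 mm, upright corners bevelled 5 mm, same both ways round. A divider 10 mm thick runs along its middle (its x); its raised part, 76 mm long, 42 mm high, is the grip, with a 37 mm trough each side for the fingers. 0.3 kg. Home: centre at x = +27.5 mm in the case's frame.
- nut_0: Loose M12 nut lying in one trough of the tray, near an end; 22 mm across, 11 mm high; origin at its underside.
- nut_1: Loose M12 nut lying in the other trough of the tray, near the other end; same size.
- mug: White spotted mug, 82 mm wide, 117 mm with its handle, 91 mm high, loose bystander; origin at the centre of its underside, z up.
- spray_can: Upright spray can with a pale blue cap, 59 mm in diameter, 200 mm high, loose bystander beside the case; origin at the centre of its underside, z up.

How it is judged (in metres and radians):
On the way:
1. the lid is fully open (value of joint lid above 1.35 rad), for 0.3 s.
At the end, for the whole second after the job is handed in: The lid stands open by itself (over 1.35 rad), the tray lies flat on the case's floor between the bay's cheeks within 4 mm of the back stop, and both nuts lie still in it (value of joint lid above 1.35 rad and x of tray_mid in the frame of case above 0.0235 m and y of tray_mid in the frame of case between -0.014 and 0.014 m and z of tray_mid in the frame of case between 0.026 and 0.033 m and angle between tray_mid's own z axis and vertical below 0.05 rad and distance between each of nut_0, nut_1 and tray_mid below 0.066 m and linear speed of each of nut_0, nut_1 below 0.02 m/s); the robot touches nothing.
It fails at once if the mug is shoved (over 30 mm) or knocked over (distance of mug from where it was at the start of the episode above 0.03 m or angle between mug's own z axis and vertical above 0.4 rad).
It fails at once if the spray can is shoved (over 30 mm) or knocked over (distance of spray_can from where it was at the start of the episode above 0.03 m or angle between spray_can's own z axis and vertical above 0.4 rad).
It also fails if it takes over 67 s, if anything falls off the work surface, if the arm or the gripper's body presses on something with over 40 N, if the wrist force passes 120 N, or if a joint passes its speed limit or range.

## Working session

There is one attempt and no reset: what is moved stays moved. The work goes in short steps, Python scripts to look and compute and a tool call to move; the robot and the scene stay as the last step left them, time stands still between calls to the robot, and variables do not carry over. Pictures are saved under pics/ and viewed, and the job is handed in when it is done.

Besides the shell and the picture viewer there is one more tool, called after "Request:" as a command line: name --argument value ..., lists and objects as JSON in quotes. send_rows: Moves the arm, as the interface text tells. Its arguments: {"type":"object","properties":{"deltas":{"type":"array"},"force":{"type":"number"}},"required":["deltas"]}

```bash
ls; mkdir -p pics; python3 - <<'E'
from plant import robot, grab_frame, finder
import cv2
s=robot.get_state(); print(s)
for c in ("scene","top"):
    f=grab_frame(c); cv2.imwrite(f"pics/{c}0.png",f["pixels"]); print(c,f["fx"],f["fy"],f["cx"],f["cy"],f["k1"],f["extrinsics"])
    for n in ("case","lid_handle","lid_hinge","tray_mid","nut_0","nut_1","mug","spray_can","bay_mouth","bay_stop"):
        try: print(n,[(round(d["score"],2),[round(v) for v in d["at"]]) for d in finder.mark_of(n,c)[:2]])
        except Exception as e: print(n,e)
print(robot.get_state()["clock"])
E
```

```text
pics
{'clock': 0.0, 'joint_pos': array([ 1.19624224,  0.62932446,  0.03843463,  1.51836966, -0.02695281,
        0.99632821, -0.02002635]), 'qd': array([-4.21539751e-05, -3.10891218e-04, -2.34023404e-04,  2.13299570e-03,
        4.36980039e-04,  4.90301073e-04,  2.09974016e-04]), 'tau': array([ 3.00747733e-04, -5.49721742e+01,  1.14322096e+00, -1.86631680e+01,
       -5.23185264e-02,  2.36678560e-02,  1.29647810e-04]), 'ee_pos': array([ 197.32584479, -618.60668832,  204.56754852]), 'ee_rot': array([ 8.07426668e-01, -5.89967170e-01, -7.89117234e-04, -5.39627551e-04]), 'wrist_force': array([-0.29202326, -0.08469014,  0.30139292]), 'moment': array([ 0.00639293, -0.02311626,  0.0489903 ]), 'opening': 94.02356155040547}
scene 368.30592748066056 368.30592748066056 256.7494813274768 191.27526161519185 0.003640496500381133 [[-5.54540242e-01 -3.58116002e-01  7.51157805e-01 -1.45944008e+02]
 [-8.32111250e-01  2.48087131e-01 -4.96027865e-01  5.57209716e+02]
 [-8.71706911e-03 -9.00114273e-01 -4.35566652e-01  4.73970520e+02]
 [ 0.00000000e+00  0.00000000e+00  0.00000000e+00  1.00000000e+00]]
case
[... 280 characters left out ...]
353.54260378686786 247.3944251742332 190.77764026769955 -0.037974131367670035 [[ 2.69434532e-02 -9.81785271e-01  1.88073740e-01  3.91559523e+02]
 [-9.99622096e-01 -2.54359135e-02  1.04249849e-02  9.33642279e+01]
 [-5.45126924e-03 -1.88283551e-01 -9.82099582e-01  9.14050603e+02]
 [ 0.00000000e+00  0.00000000e+00  0.00000000e+00  1.00000000e+00]]
case [(0.66, [559, -207, -3])]
lid_handle [(0.82, [424, -229, 72])]
lid_hinge []
tray_mid [(0.68, [480, 386, 20]), (0.64, [448, 411, 3])]
nut_0 [(0.43, [508, 355, 7])]
nut_1 [(0.43, [508, 355, 7])]
mug [(0.8, [628, 422, 0])]
spray_can [(0.7, [624, 34, -1])]
bay_mouth [(0.17, [630, 420, 3])]
bay_stop [(0.45, [422, -230, 75]), (0.41, [630, 420, 2])]
1.1
```

View pics/scene0.png

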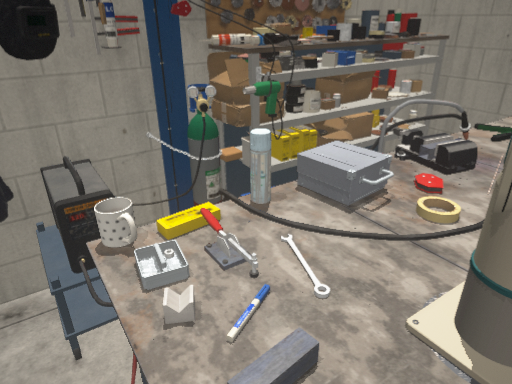

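View pics/top0.png

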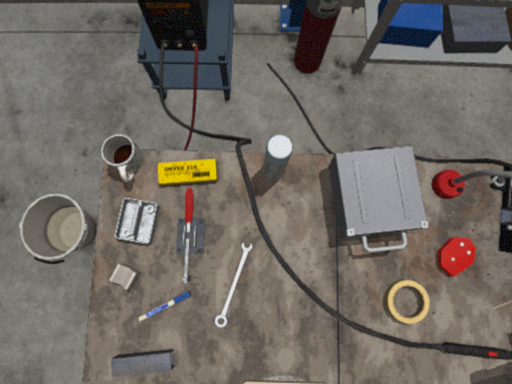

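The scene picture shows the case at about (345,170), its handle at (378,180), the can at (260,165), the mug at (115,220) and the tray at (161,264). The top picture shows the tray at (137,222) and the handle at (384,241). I'll refine the yaws using crops.

```bash
cat > h.py <<'E'
import numpy as np, cv2
from plant import robot, grab_frame, finder
from scipy.spatial.transform import Rotation as R
def und(f,u,v):
    K=np.array([[f["fx"],0,f["cx"]],[0,f["fy"],f["cy"]],[0,0,1.]])
    return cv2.undistortPoints(np.array([[[u,v]]],float),K,np.array([f["k1"],0,0,0.]))[0,0]
def px2w(f,u,v,z):
    x,y=und(f,u,v); E=np.array(f["extrinsics"]); d=E[:3,:3]@[x,y,1]; o=E[:3,3]
    return o+d*(z-o[2])/d[2]
def w2px(f,p):
    E=np.array(f["extrinsics"]); K=np.array([[f["fx"],0,f["cx"]],[0,f["fy"],f["cy"]],[0,0,1.]])
    Ri=E[:3,:3].T; t=-Ri@E[:3,3]
    return cv2.projectPoints(np.array([p],float),cv2.Rodrigues(Ri)[0],t,K,np.array([f["k1"],0,0,0.]))[0][0,0]
def crop(img,x0,y0,x1,y1,s,name):
    cv2.imwrite(name,cv2.resize(img[y0:y1,x0:x1],None,fx=s,fy=s,interpolation=cv2.INTER_CUBIC))
def casept(o,yaw,p):
    c,s=np.cos(yaw),np.sin(yaw); return np.array([o[0]+c*p[0]-s*p[1],o[1]+s*p[0]+c*p[1],p[2]])
E
python3 - <<'E'
from h import *
import pickle
f=grab_frame("top"); pickle.dump(f,open("top0.pkl","wb"))
g=f["pixels"]
crop(g,320,130,440,260,6,"pics/tc.png")
crop(g,100,120,220,260,5,"pics/tt.png")
E
```

```text
(no output)
```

View pics/tc.png

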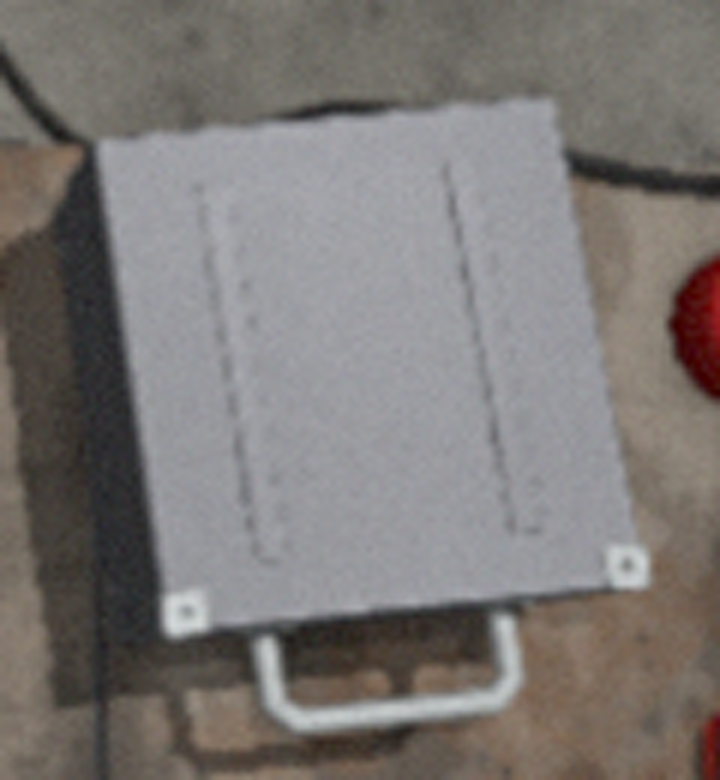

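View pics/tt.png

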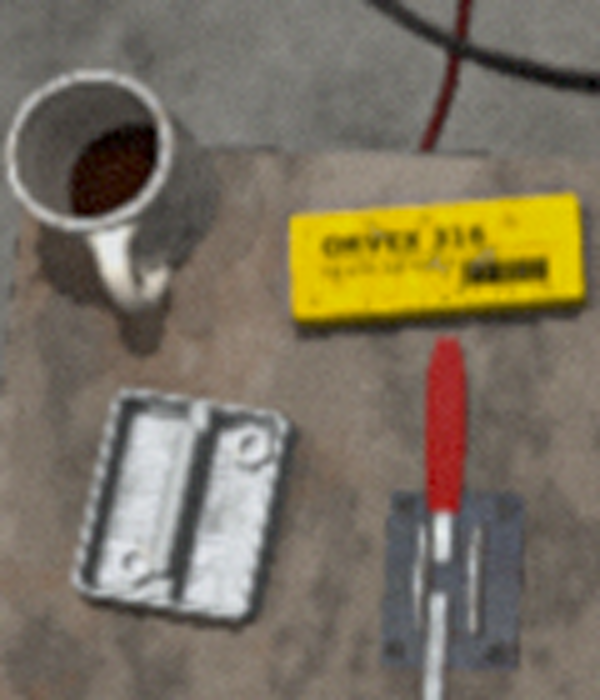

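```bash
python3 - <<'E'
from h import *
import pickle
f=pickle.load(open("top0.pkl","rb"))
P=lambda u,v,s,x0,y0,z: px2w(f,(u+.5)/s-.5+x0,(v+.5)/s-.5+y0,z)[:2]
bl,br,fr,fl=[P(u,v,6,320,130,105) for u,v in((97,143),(550,98),(648,580),(165,635))]
for a,b in((bl,br),(fl,fr),(fl,bl),(fr,br)):
    d=b-a; print(np.round(d),np.linalg.norm(d),np.degrees(np.arctan2(d[1],d[0])))
print("centre",(bl+br+fr+fl)/4)
h1,h2=[P(u,v,6,320,130,70) for u,v in((290,720),(505,700))]
print("handle mid",(h1+h2)/2, h1,h2,np.degrees(np.arctan2(*(h1-h2)[::-1])))
T=[P(u,v,5,100,120,30) for u,v in((118,388),(293,412),(252,622),(74,600))]
for a,b in((T[0],T[1]),(T[3],T[2]),(T[3],T[0]),(T[2],T[1])):
    d=b-a; print(np.round(d),np.linalg.norm(d),np.degrees(np.arctan2(d[1],d[0])))
print("tray",sum(T)/4)
for c in [ (200,410),(173,595)]: print("div",P(*c,5,100,120,42))
print("nuts",P(250,447,5,100,120,14),P(137,563,5,100,120,14))
print(robot.get_state()["clock"])
E
```

```text
[  24. -183.] 184.43052787013076 -82.54087117700162
[  25. -187.] 188.87590705911433 -82.30890564785147
[194.  22.] 194.9665511870194 6.492484251721536
[192.  26.] 194.17756411237193 7.7998414543058185
centre [ 557.96422946 -209.5158654 ]
handle mid [ 423.92372022 -229.33388734] [ 419.07190685 -186.32831506] [ 428.7755336  -272.33945961] 96.43679253685735
[-10. -91.] 91.48391784308616 -96.2591386968196
[ -8. -91.] 90.91335702978515 -95.14484801827564
[108. -12.] 108.6748698281445 -6.5657289710739395
[106. -13.] 106.91173293821531 -6.885782842593025
tray [477.43031846 380.27168474]
div [523.9010939  372.36366248]
div [431.42593925 378.15032453]
nuts [509.56546269 353.71006024] [448.34936071 407.21357897]
1.15
```

```bash
cat >> h.py <<'E'
def delta(tgt,yaw=None):
    s=robot.get_state(); M=R.from_quat(s["ee_rot"]).as_matrix()
    a=np.degrees(np.arctan2(M[1,0],M[0,0]))
    d=M.T@(np.array(tgt,float)-s["ee_pos"])/10
    r=0 if yaw is None else -((yaw-a+180)%360-180)
    return np.round(d,2),round(r,2),"yaw now",round(a,2),"pos",np.round(s["ee_pos"],1),"F",np.round(s["wrist_force"],1),"t",round(s["clock"],2),"open",round(s["opening"],1)
E
python3 - <<'E'
from h import *
print(delta([423.5,-228,170],7.4))
E
```

```text
(array([-30.41, -33.42,   3.55]), np.float64(-79.71), 'yaw now', np.float64(-72.31), 'pos', array([ 197.5, -619.3,  205.5]), 'F', array([-0.2,  0.1,  0.4]), 't', 1.15, 'open', 94.1)
```

Request:
send_rows --deltas '[[[-30.4, -33.4, 3.5, -79.7, 3.6], [-30.4, -33.4, 3.5, -79.7, 3.6], [-30.4, -33.4, 3.5, -79.7, 3.6], [-30.4, -33.4, 3.5, -79.7, 3.6], [-30.4, -33.4, 3.5, -79.7, 3.6], [-30.4, -33.4, 3.5, -79.7, 3.6], [-30.4, -33.4, 3.5, -79.7, 3.6], [-30.4, -33.4, 3.5, -79.7, 3.6], [-30.4, -33.4, 3.5, -79.7, 3.6], [-30.4, -33.4, 3.5, -79.7, 3.6], [-30.4, -33.4, 3.5, -79.7, 3.6], [-30.4, -33.4, 3.5, -79.7, 3.6], [-30.4, -33.4, 3.5, -79.7, 3.6], [-30.4, -33.4, 3.5, -79.7, 3.6], [-30.4, -33.4, 3.5, -79.7, 3.6]]]' --force 12

```text
clock: 2.4
ee_pos: [422.6, -229.7, 170.5]
ee_rot: [0.998, 0.063, -0.0, 0.0]
wrist_force: [0.1, -0.7, 0.3]
opening: 35.9
```

```bash
python3 - <<'E'
from h import *
f=grab_frame("scene"); g=f["pixels"]
crop(g,280,60,440,220,5,"pics/s1.png")
for n in ("lid_handle",):
    print([(round(d["score"],2),[round(v) for v in d["at"]]) for d in finder.mark_of(n,"scene")[:2]])
print(delta([423.5,-228,51],7.4))
E
```

```text
[(0.84, [420, -228, 68]), (0.6, [631, 416, 2])]
(array([ 0.11, -0.16, 11.95]), np.float64(-0.21), 'yaw now', np.float64(7.19), 'pos', array([ 422.7, -229.7,  170.5]), 'F', array([ 0.8, -0.7,  0.7]), 't', 2.5, 'open', 36.1)
```

View pics/s1.png

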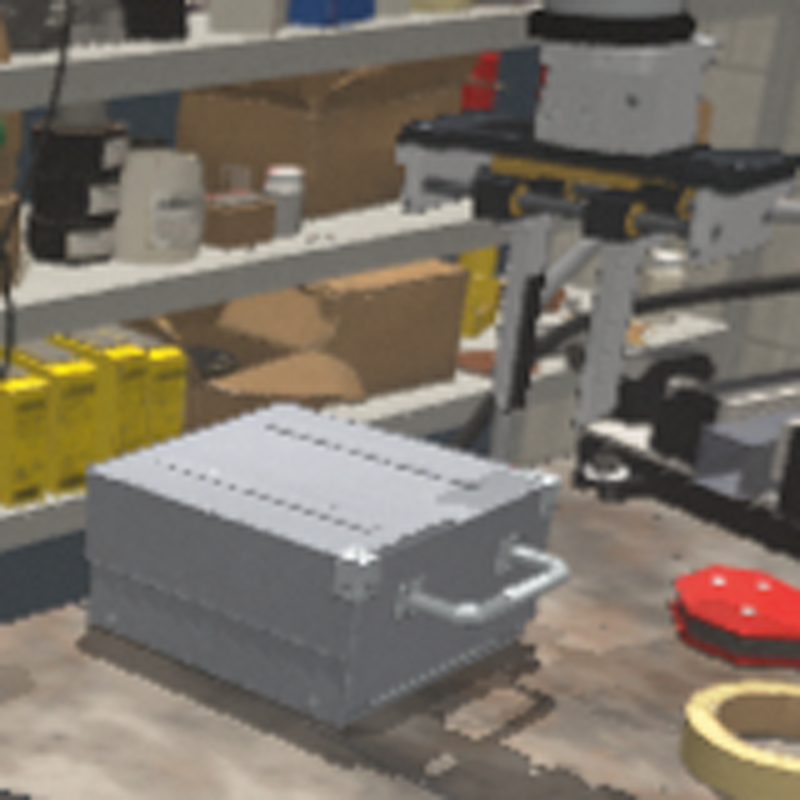

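The picture shows the open fingers over the handle bar at about (490,590), with the case shut. I'll go down and close.

Request:
send_rows --deltas '[[[0, 0, 4, 0, 3.6], [0, 0, 8, 0, 3.6], [0, 0, 10.5, 0, 3.6], [0, 0, 11.8, 0, 3.6], [0, 0, 11.8, 0, 3.6]]]'

```text
clock: 2.92
ee_pos: [420.9, -228.2, 49.9]
ee_rot: [0.998, 0.063, -0.003, -0.001]
wrist_force: [-0.5, -0.1, 0.6]
opening: 36.0
```

Request:
send_rows --deltas '[[[0, 0, 0, 0, 0.6], [0, 0, 0, 0, 0.6], [0, 0, 0, 0, 0.6], [0, 0, 0, 0, 0.6], [0, 0, 0, 0, 0.6], [0, 0, 0, 0, 0.6]]]'

```text
clock: 3.42
ee_pos: [423.3, -228.8, 53.5]
ee_rot: [0.998, 0.064, 0.0, 0.001]
wrist_force: [-2.5, -0.2, 6.3]
opening: 9.4
```

```bash
python3 - <<'E'
from h import *
f=grab_frame("scene"); g=f["pixels"]
crop(g,280,100,440,220,5,"pics/s2.png")
print(delta([423.5,-228,51],7.4))
# arc table, tool x aligned case x
r=np.hypot(232,25); a0=np.arctan2(25,232)
for th in (.1,.2,.3,.4,.5,.6,.7,.8,.9,1.0,1.1,1.2,1.3,1.4,1.47):
    print(th,round((232-r*np.cos(a0+th))/10,1),round(-(r*np.sin(a0+th)-25)/10,1))
E
```

```text
(array([ 0.03, -0.08,  0.25]), np.float64(-0.04), 'yaw now', np.float64(7.36), 'pos', array([ 423.3, -228.8,   53.5]), 'F', array([-1.4, -0.5,  7.3]), 't', 3.47, 'open', 9.1)
0.1 0.4 -2.3
0.2 1.0 -4.6
0.3 1.8 -6.7
0.4 2.8 -8.8
0.5 4.0 -10.8
0.6 5.5 -12.7
0.7 7.1 -14.4
0.8 8.8 -15.9
0.9 10.7 -17.2
1.0 12.8 -18.4
1.1 14.9 -19.3
1.2 17.1 -20.0
1.3 19.4 -20.5
1.4 21.7 -20.8
1.47 23.4 -20.8
```

View pics/s2.png

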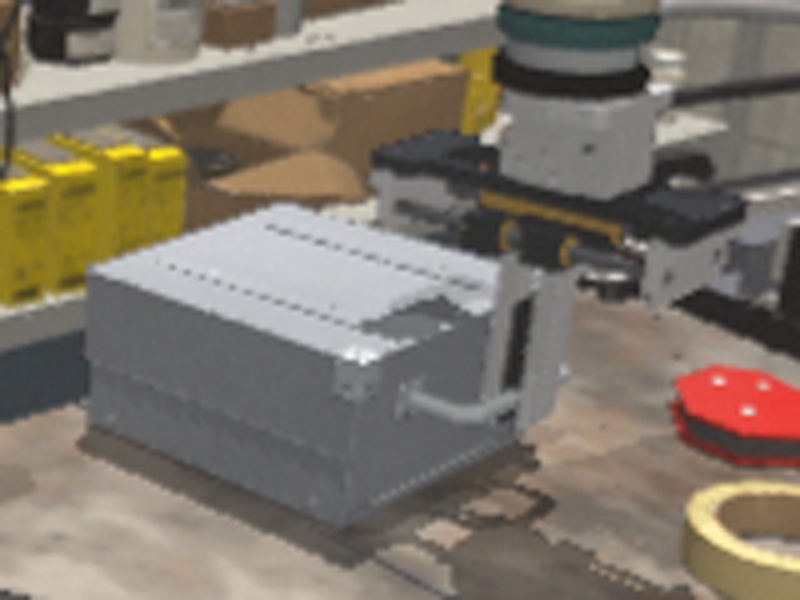

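The fingers are on the bar (opening 9.4 mm) at about (520,400). I'll lift along the arc.

Request:
send_rows --deltas '[[[0.1, 0, -1.2, 0, 0.6], [0.4, 0, -2.3, 0, 0.6], [0.7, 0, -3.5, 0, 0.6], [1.0, 0, -4.6, 0, 0.6], [1.4, 0, -5.7, 0, 0.6], [1.8, 0, -6.7, 0, 0.6], [2.3, 0, -7.8, 0, 0.6], [2.8, 0, -8.8, 0, 0.6]]]' --force 15

```text
clock: 4.13
ee_pos: [449.7, -225.4, 141.1]
ee_rot: [0.998, 0.064, -0.001, 0.0]
wrist_force: [-1.2, -2.7, -1.7]
opening: 9.5
```

```bash
python3 - <<'E'
from h import *
f=grab_frame("scene"); g=f["pixels"]
crop(g,280,80,440,220,5,"pics/s3.png")
print(delta([423.5,-228,51],7.4))
E
```

```text
(array([-2.7 , -0.1 ,  9.17]), np.float64(-0.04), 'yaw now', np.float64(7.36), 'pos', array([ 450.6, -225.4,  142.6]), 'F', array([-4.4, -1.5,  3.1]), 't', 4.18, 'open', 9.3)
```

View pics/s3.png

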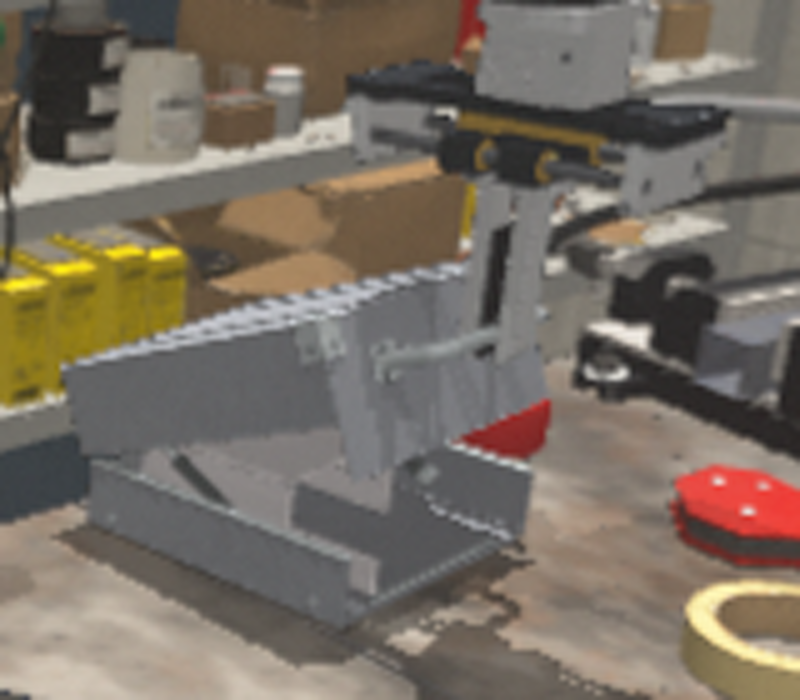

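The lid is lifting cleanly, with low force. I'll carry it on to about 1.42 rad.

Request:
send_rows --deltas '[[[0.6, 0, -1.0, 0, 0.6], [1.2, 0, -2.0, 0, 0.6], [1.9, 0, -3.0, 0, 0.6], [2.7, 0, -3.9, 0, 0.6], [3.5, 0, -4.8, 0, 0.6], [4.3, 0, -5.6, 0, 0.6], [5.1, 0, -6.4, 0, 0.6], [6.0, 0, -7.1, 0, 0.6], [6.9, 0, -7.8, 0, 0.6], [7.9, 0, -8.4, 0, 0.6], [8.9, 0, -9.0, 0, 0.6], [10.0, 0, -9.6, 0, 0.6], [12.1, 0, -10.5, 0, 0.6], [13.2, 0, -10.9, 0, 0.6], [14.3, 0, -11.2, 0, 0.6], [15.4, 0, -11.5, 0, 0.6], [16.6, 0, -11.7, 0, 0.6], [17.7, 0, -11.9, 0, 0.6], [18.9, 0, -12.0, 0, 0.6]]]'

```text
clock: 5.77
ee_pos: [639.5, -201.5, 261.6]
ee_rot: [0.998, 0.064, 0.001, 0.001]
wrist_force: [-0.1, -2.6, 2.0]
opening: 9.5
```

```bash
python3 - <<'E'
from h import *
f=grab_frame("scene"); g=f["pixels"]
crop(g,280,0,440,200,4,"pics/s4.png")
print(delta([423.5,-228,51],7.4))
E
```

```text
(array([-22.19,  -0.22,  20.93]), np.float64(0.0), 'yaw now', np.float64(7.4), 'pos', array([ 642.5, -201.1,  261.6]), 'F', array([ 4.3, -2.7,  4.4]), 't', 5.82, 'open', 9.3)
```

View pics/s4.png

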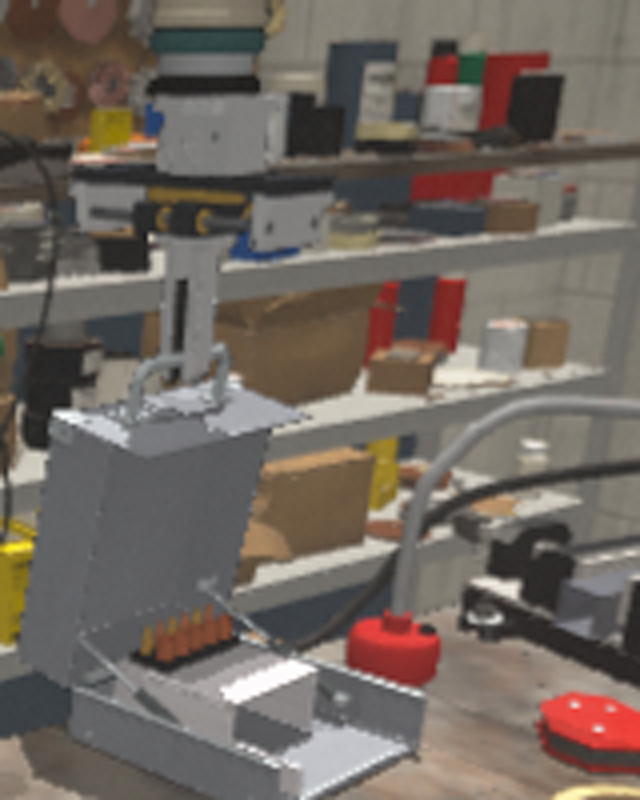

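The lid is nearly upright and the bar is held at about (180,370). I'll open the jaws, let the struts finish, and lift off.

Request:
send_rows --deltas '[[[0, 0, 0, 0, 7.0], [0, 0, 0, 0, 7.0], [0, 0, 0, 0, 7.0], [0, 0, 0, 0, 7.0], [0, 0, 0, 0, 7.0], [0, 0, 0, 0, 7.0], [0, 0, 0, 0, 7.0], [0, 0, 0, 0, 7.0], [0, 0, -2, 0, 7.0], [0, 0, -4, 0, 7.0], [0, 0, -6, 0, 7.0], [-3, 0, -6, 0, 7.0], [-7, 0, -6, 0, 7.0], [-11, 0, -6, 0, 7.0], [-15, 0, -6, 0, 7.0], [-19, 0, -6, 0, 7.0]]]'

```text
clock: 7.15
ee_pos: [447.1, -224.4, 319.9]
ee_rot: [0.998, 0.064, -0.001, -0.0]
wrist_force: [0.2, -0.6, 0.3]
opening: 70.1
```

```bash
python3 - <<'E'
from h import *
f=grab_frame("scene"); g=f["pixels"]
crop(g,270,50,400,210,5,"pics/s5.png")
f=grab_frame("top"); g=f["pixels"]
crop(g,320,60,440,260,4,"pics/t5.png")
for n in ("tray_mid","bay_mouth","bay_stop","lid_handle","lid_hinge"):
  for c in("top","scene"):
    print(n,c,[(round(d["score"],2),[round(v) for v in d["at"]]) for d in finder.mark_of(n,c)[:2]])
print(delta([478,383,120],83.5))
E
```

```text
tray_mid top [(0.68, [480, 386, 18])]
tray_mid scene [(0.78, [479, 384, 22])]
bay_mouth top [(0.83, [534, -219, 8])]
bay_mouth scene [(0.83, [532, -220, 7]), (0.43, [662, -195, 279])]
bay_stop top []
bay_stop scene [(0.86, [637, -206, 9])]
lid_handle top [(0.86, [663, -197, 280])]
lid_handle scene []
lid_hinge top [(0.68, [654, -200, 43])]
lid_hinge scene [(0.72, [657, -202, 48])]
(array([ 10.57, -59.85,  20.06]), np.float64(-76.05), 'yaw now', np.float64(7.45), 'pos', array([ 450.8, -224.3,  320.2]), 'F', array([-0.1,  0.5, -0.8]), 't', 7.75, 'open', 70.1)
```

View pics/s5.png

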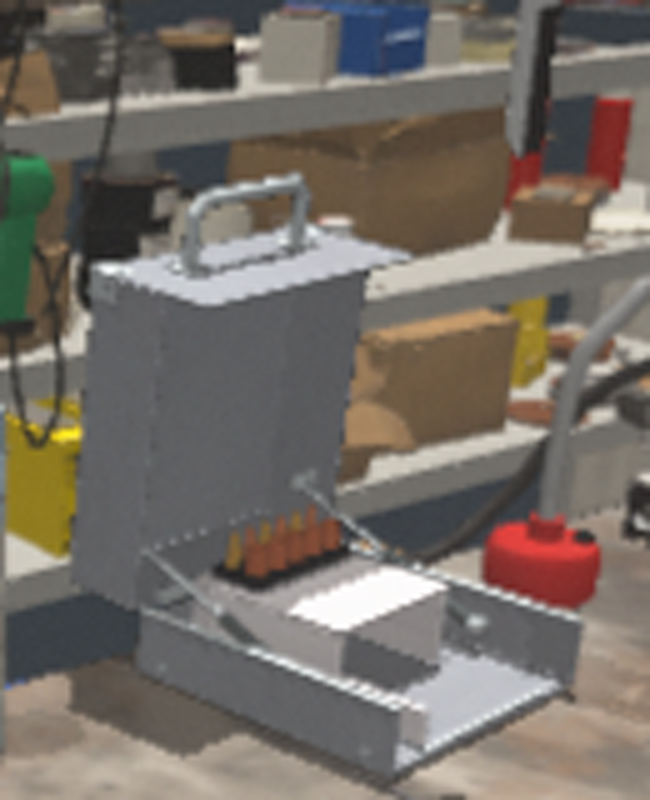

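View pics/t5.png

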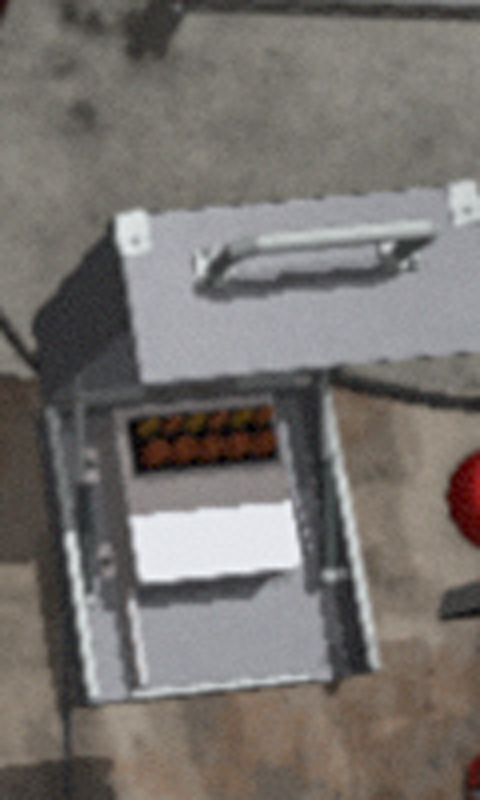

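The lid stands open (handle found at (663,-197,280), as expected at 1.5 rad). In the top crop the deck's front edge runs (137,583)-(302,570) and the guide end is near (143,683). Next I'll measure the bay offset.

```bash
python3 - <<'E'
from h import *
import pickle
f=grab_frame("top"); pickle.dump(f,open("top5.pkl","wb"))
g=f["pixels"]
crop(g,328,150,420,240,8,"pics/t6.png")
f=grab_frame("scene"); pickle.dump(f,open("sc5.pkl","wb"))
crop(f["pixels"],290,145,390,210,8,"pics/s6.png")
E
```

```text
(no output)
```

View pics/t6.png

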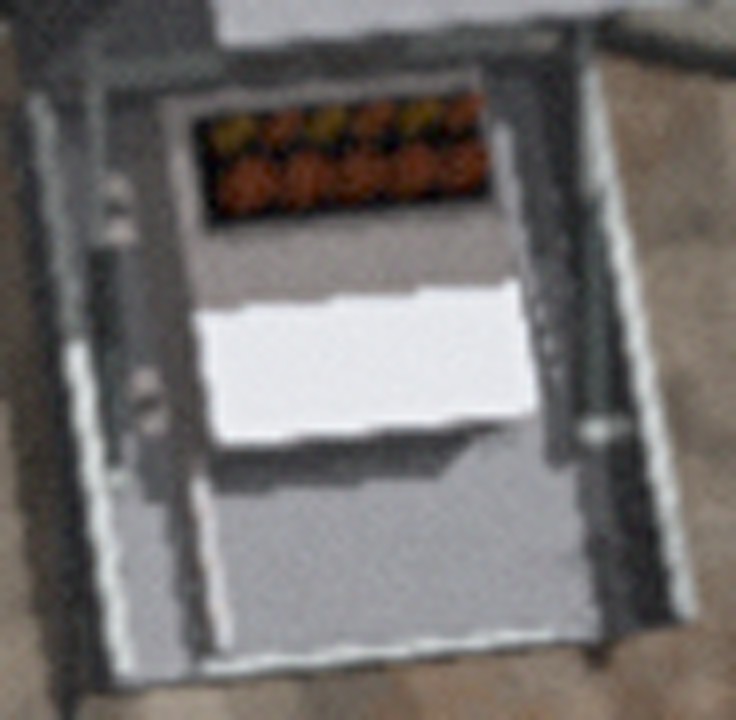

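View pics/s6.png

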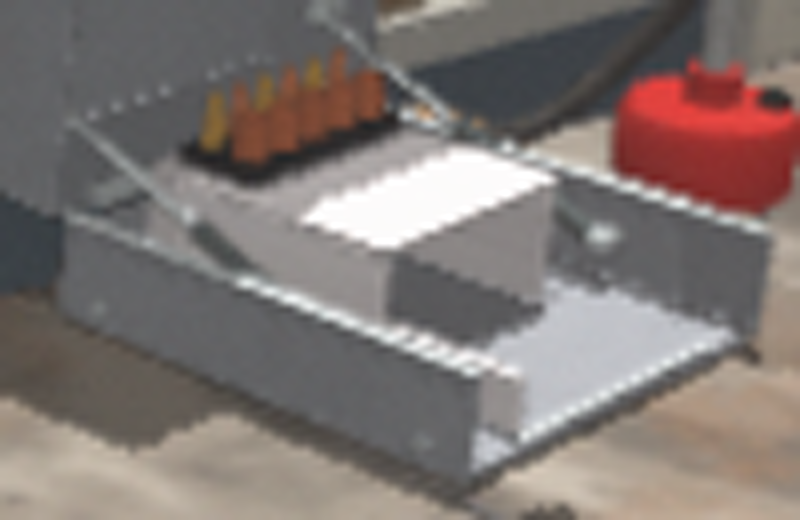

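```bash
python3 - <<'E'
from h import *
import pickle
f=pickle.load(open("top5.pkl","rb"))
o=np.array([558,-210]);yaw=np.radians(7.4)
c,s=np.cos(yaw),np.sin(yaw);Rm=np.array([[c,-s],[s,c]])
P=lambda u,v,z: px2w(f,(u+.5)/8-.5+328,(v+.5)/8-.5+150,z)[:2]
def show(n,u,v,z):
    w=P(u,v,z); print(n,np.round(w,1),"case",np.round(Rm.T@(w-o),1))
show("deck FL",214,447,59);show("deck FR",540,413,59)
show("guide in front",234,645,30);show("guide in back",212,480,30);show("guide out front",212,648,30)
show("wallL in front",133,678,45);show("wallL out front",112,683,45);show("wallL out back",35,95,45)
show("wallR out front",697,615,45);show("wallR in front",680,618,45);show("wallR out back",595,60,45)
show("floor L",120,684,8);show("floor R",600,640,8)
# 
E
```

```text
deck FL [ 525.6 -160.2] case [-25.8  53.6]
deck FR [ 538.6 -261.4] case [-25.8 -48.4]
guide in front [ 467.7 -173.3] case [-84.8  48. ]
guide in back [ 519.6 -167.8] case [-32.7  46.8]
guide out front [ 466.6 -166.3] case [-85.   55.1]
wallL in front [ 455.6 -137.4] case [-92.2  85.2]
wallL out front [ 453.9 -130.9] case [-93.1  91.9]
wallL out back [ 639.6 -110.6] case [93.7 88.1]
wallR out front [ 479.  -313.1] case [-91.6 -92. ]
wallR in front [ 478.  -307.7] case [-92.  -86.6]
wallR out back [ 656.2 -291.1] case [ 87. -93.]
floor L [ 456.3 -143. ] case [-92.2  79.5]
floor R [ 474.  -298.3] case [-94.7 -76.8]
```

Request:
send_rows --deltas '[[[10.6, -59.8, 20.0, -76, 3.6], [10.6, -59.8, 20.0, -76, 3.6], [10.6, -59.8, 20.0, -76, 3.6], [10.6, -59.8, 20.0, -76, 3.6], [10.6, -59.8, 20.0, -76, 3.6], [10.6, -59.8, 20.0, -76, 3.6], [10.6, -59.8, 20.0, -76, 3.6], [10.6, -59.8, 20.0, -76, 3.6], [10.6, -59.8, 20.0, -76, 3.6], [10.6, -59.8, 20.0, -76, 3.6], [10.6, -59.8, 20.0, -76, 3.6], [10.6, -59.8, 20.0, -76, 3.6], [10.6, -59.8, 20.0, -76, 3.6], [10.6, -59.8, 20.0, -76, 3.6], [10.6, -59.8, 20.0, -76, 3.6], [10.6, -59.8, 20.0, -76, 3.6], [10.6, -59.8, 20.0, -76, 3.6], [10.6, -59.8, 20.0, -76, 3.6], [10.6, -59.8, 20.0, -76, 3.6]]]'

```text
clock: 9.43
ee_pos: [478.9, 380.0, 120.5]
ee_rot: [0.747, 0.665, -0.001, 0.001]
wrist_force: [-0.2, -0.6, 0.5]
opening: 36.0
```

```bash
python3 - <<'E'
from h import *
f=grab_frame("scene"); g=f["pixels"]
crop(g,80,180,280,330,4,"pics/s7.png")
print(delta([478,383,60],83.5))
E
```

```text
(array([ 0.32, -0.17,  6.08]), np.float64(-0.24), 'yaw now', np.float64(83.26), 'pos', array([479.3, 379.7, 120.8]), 'F', array([-0.7, -0.2,  0.7]), 't', 9.48, 'open', 36.2)
```

View pics/s7.png

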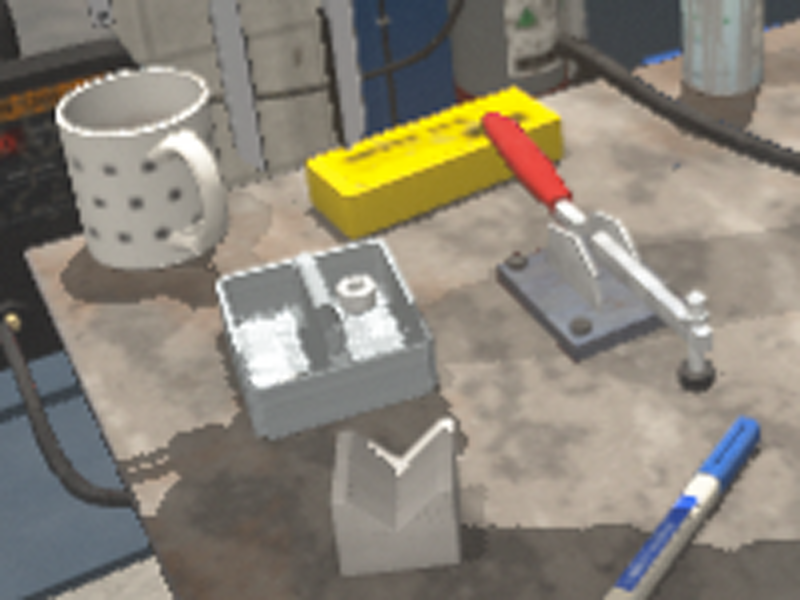

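The tray with one nut at (355,290) is visible, with both fingertips above it at (250,165) and (360,120). I'll descend into the troughs and grip.

Request:
send_rows --deltas '[[[0.2, -0.1, 4, 0, 3.6], [0.2, -0.1, 7, 0, 3.6], [0.2, -0.1, 9.5, 0, 3.6], [0.2, -0.1, 10.7, 0, 3.6], [0.2, -0.1, 11.2, 0, 3.6], [0.2, -0.1, 11.2, 0, 3.6]]]'

```text
clock: 9.98
ee_pos: [478.0, 383.0, 8.4]
ee_rot: [0.747, 0.665, -0.0, 0.0]
wrist_force: [-0.4, 1.1, 1.0]
opening: 36.3
```

```bash
python3 - <<'E'
from h import *
f=grab_frame("scene"); g=f["pixels"]
crop(g,80,180,280,330,4,"pics/s8.png")
print(delta([478,383,60],83.5))
E
```

```text
(array([-0.09, -0.02, -5.06]), np.float64(-0.16), 'yaw now', np.float64(83.34), 'pos', array([478.3, 383.9,   9.4]), 'F', array([ 0.8,  0.8, -0.1]), 't', 10.03, 'open', 36.0)
```

View pics/s8.png

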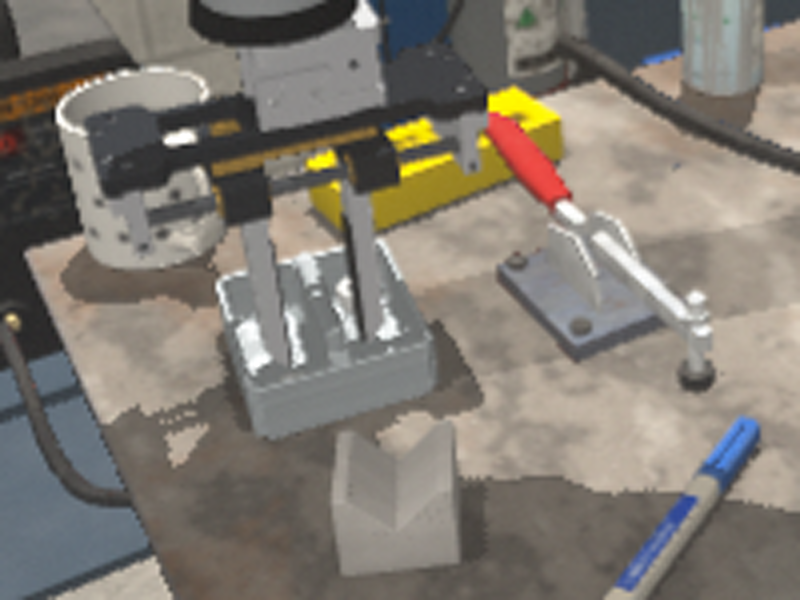

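The fingers sit in both troughs (at about (275,350) and (365,330)). I'll close with 30 N and lift.

Request:
send_rows --deltas '[[[0, 0, 0, 0, 0.5], [0, 0, 0, 0, 0.5], [0, 0, 0, 0, 0.5], [0, 0, 0, 0, 0.5], [0, 0, 0, 0, 0.5], [0, 0, 0, 0, 0.5], [0, 0, 0, 0, 0.5], [0, 0, -0.5, 0, 0.5], [0, 0, -1.5, 0, 0.5], [0, 0, -3, 0, 0.5], [0, 0, -5, 0, 0.5], [0, 0, -7, 0, 0.5], [0, 0, -9, 0, 0.5], [0, 0, -10, 0, 0.5], [0, 0, -10, 0, 0.5]]]' --force 35

```text
clock: 11.28
ee_pos: [478.5, 385.7, 111.1]
ee_rot: [0.747, 0.665, 0.002, -0.0]
wrist_force: [-0.7, 0.6, -3.1]
opening: 9.9
```

```bash
python3 - <<'E'
from h import *
f=grab_frame("scene"); g=f["pixels"]
crop(g,60,100,260,300,4,"pics/s9.png")
f=grab_frame("top"); g=f["pixels"]
crop(g,80,150,220,290,4,"pics/t9.png")
for c in("top","scene"):
    for n in("tray_mid","nut_0"):print(n,[(round(d["score"],2),[round(v) for v in d["at"]]) for d in finder.mark_of(n,c)[:2]])
p=casept([558.5,-210],np.radians(7.2),[-84,-4,0]); print(p)
print(delta([p[0],p[1],100],97.2))
E
```

```text
tray_mid []
nut_0 []
tray_mid [(0.62, [480, 388, 120])]
nut_0 [(0.56, [513, 357, 106])]
[ 475.66369802 -224.49645042    0.        ]
(array([-60.4 ,   6.86,   0.81]), np.float64(-13.81), 'yaw now', np.float64(83.39), 'pos', array([477. , 383.4, 107.2]), 'F', array([ 1. ,  0.4, -3.8]), 't', 11.58, 'open', 9.6)
```

View pics/s9.png

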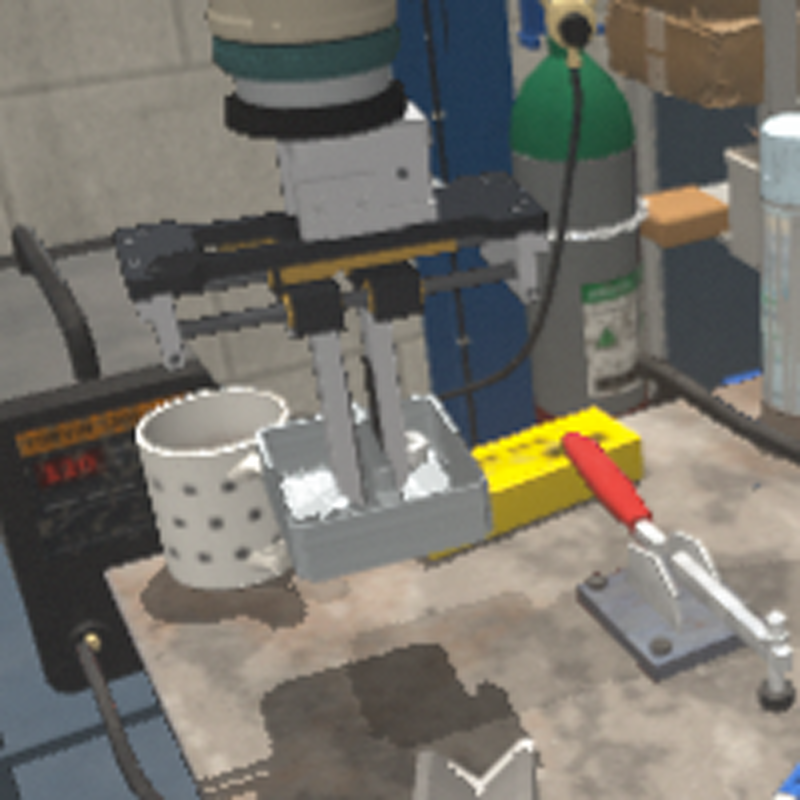

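View pics/t9.png

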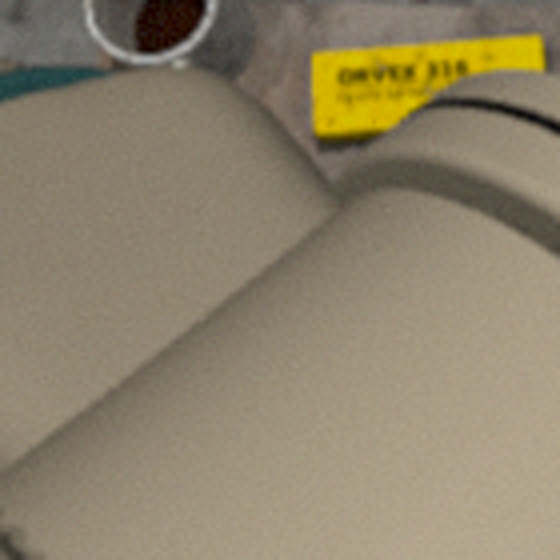

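The tray is held level, with both nuts in it. I'll carry it gently to just before the case mouth.

Request:
send_rows --deltas '[[[-1, 0.1, 0, 0, 0.5], [-3, 0.3, 0, 0, 0.5], [-6, 0.7, 0, -1, 0.5], [-9.5, 1.1, 0, -2, 0.5], [-13, 1.5, 0, -3, 0.5], [-16.5, 1.9, 0, -4, 0.5], [-20, 2.3, 0, -5, 0.5], [-23.5, 2.7, 0, -6, 0.5], [-27, 3.1, 0, -7, 0.5], [-30.5, 3.5, 0, -8, 0.5], [-34, 3.9, 0, -9, 0.5], [-37.5, 4.3, 0, -10, 0.5], [-41, 4.7, 0, -11, 0.5], [-44.5, 5.1, 0, -12, 0.5], [-48, 5.5, 0, -13, 0.5], [-51.5, 5.9, 0, -13.8, 0.5], [-55, 6.3, 0, -13.8, 0.5], [-58, 6.6, 0, -13.8, 0.5], [-59.8, 6.8, 0, -13.8, 0.5], [-60.4, 6.9, 0, -13.8, 0.5]]]'

```text
clock: 13.25
ee_pos: [474.7, -228.8, 107.6]
ee_rot: [0.664, 0.748, -0.001, -0.0]
wrist_force: [-0.2, -0.5, -3.4]
opening: 10.0
```

```bash
python3 - <<'E'
from h import *
f=grab_frame("scene"); g=f["pixels"]
crop(g,270,60,430,220,5,"pics/s10.png")
p=casept([558.5,-210],np.radians(7.2),[-84,-4,0]); print(p)
print(delta([p[0],p[1],16],97.2))
E
```

```text
[ 475.66369802 -224.49645042    0.        ]
(array([0.32, 0.09, 9.18]), np.float64(-0.34), 'yaw now', np.float64(96.86), 'pos', array([ 475.2, -227.7,  107.8]), 'F', array([ 0.2, -0.5, -4. ]), 't', 13.3, 'open', 9.8)
```

View pics/s10.png

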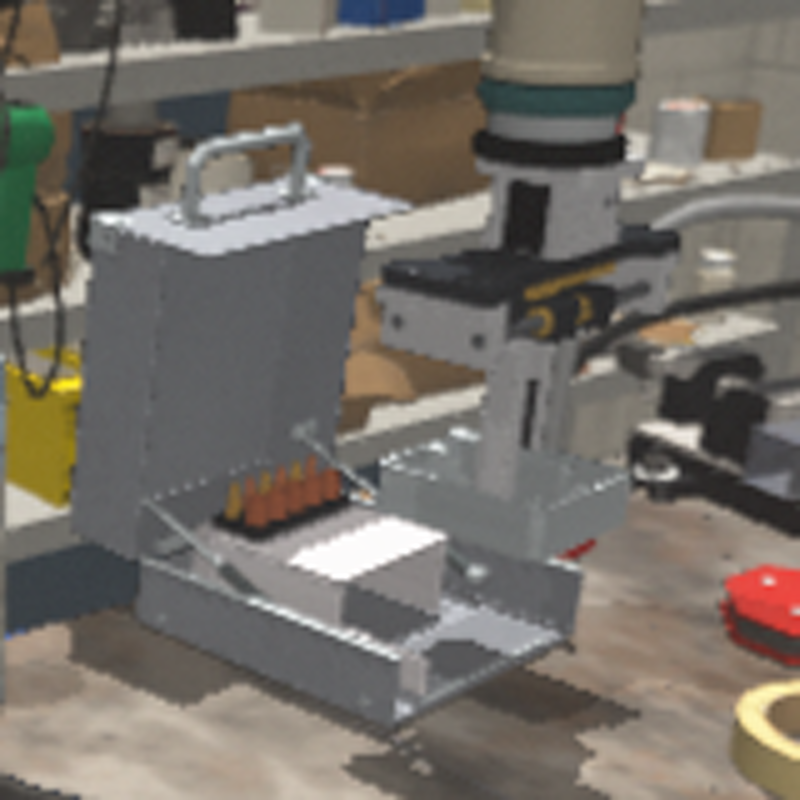

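The tray hangs level over the case front, clear of the deck edge. I'll lower it to about 5 mm above the floor, then feel for it.

Request:
send_rows --deltas '[[[0.3, -0.1, 2, -0.3, 0.5], [0.3, -0.1, 4.5, -0.3, 0.5], [0.3, -0.1, 6.5, -0.3, 0.5], [0.3, -0.1, 8.0, -0.3, 0.5], [0.3, -0.1, 8.5, -0.3, 0.5], [0.3, -0.1, 8.5, -0.3, 0.5], [0.3, -0.1, 8.5, -0.3, 0.5]]]'

```text
clock: 13.88
ee_pos: [475.7, -219.7, 24.0]
ee_rot: [0.659, 0.752, 0.0, -0.0]
wrist_force: [0.2, 0.2, -3.9]
opening: 9.6
```

```bash
python3 - <<'E'
from h import *
f=grab_frame("scene"); g=f["pixels"]
crop(g,290,100,420,220,6,"pics/s11.png")
f=grab_frame("top"); g=f["pixels"]
crop(g,320,130,440,260,6,"pics/t11.png")
p=casept([558.5,-210],np.radians(7.2),[-84,-4,0]); print(p)
print(delta([p[0],p[1],16],97.2))
E
```

```text
[ 475.66369802 -224.49645042    0.        ]
(array([-0.39, -0.1 ,  0.85]), np.float64(0.34), 'yaw now', np.float64(97.54), 'pos', array([ 476.2, -220.4,   24.5]), 'F', array([ 0.3, -0.9, -3.9]), 't', 13.98, 'open', 9.4)
```

View pics/s11.png

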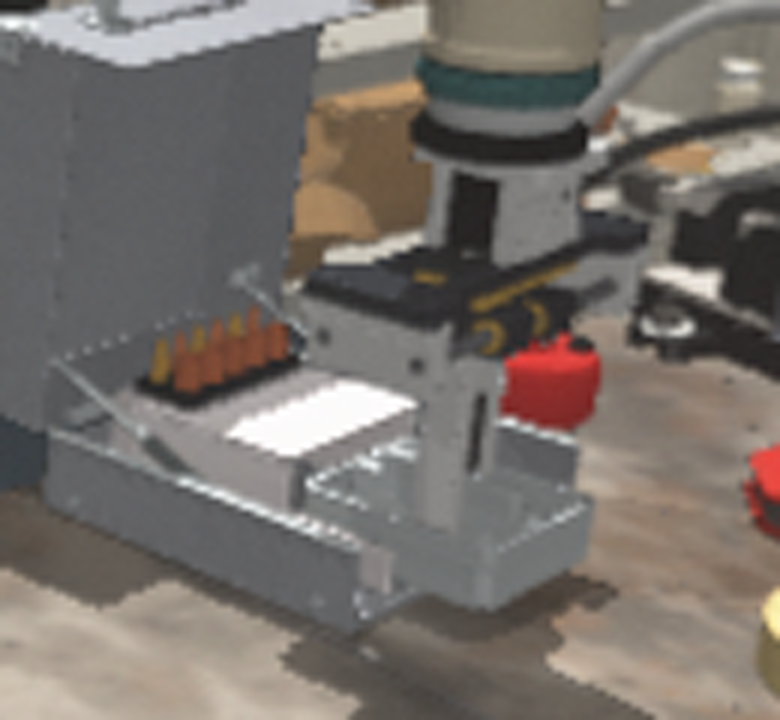

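View pics/t11.png

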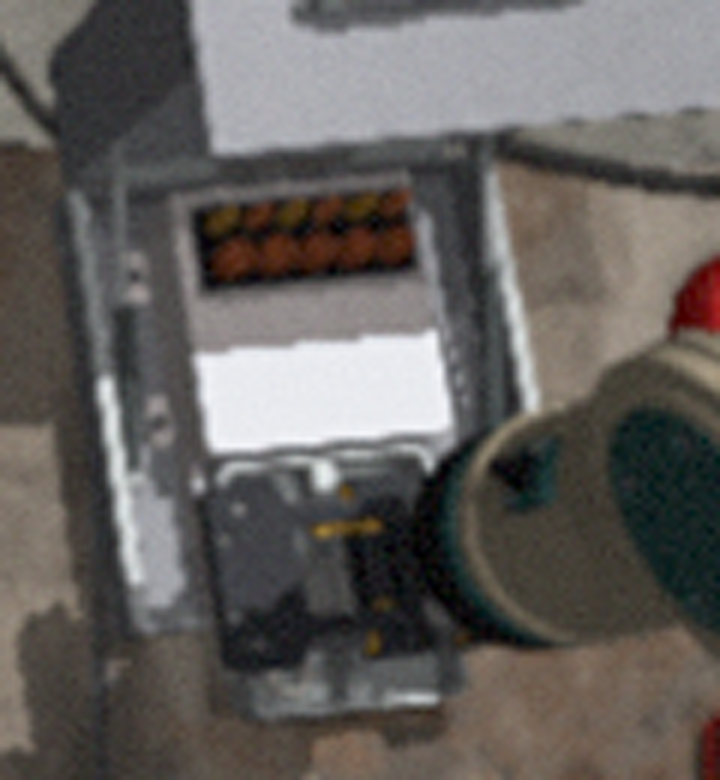

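The tray sits just before the deck edge, close to the guide. I'll shift 3 mm right, then lower.

Request:
send_rows --deltas '[[[-0.3, 0, 0, 0.3, 0.5], [-0.3, 0, 0, 0.3, 0.5], [-0.3, 0, 0.2, 0.3, 0.5], [-0.3, 0, 0.4, 0.3, 0.5], [-0.3, 0, 0.6, 0.3, 0.5], [-0.3, 0, 0.6, 0.3, 0.5]]]'

```text
clock: 14.48
ee_pos: [475.6, -224.0, 17.3]
ee_rot: [0.661, 0.75, -0.0, -0.0]
wrist_force: [0.1, -0.5, -3.7]
opening: 9.8
```

```bash
python3 - <<'E'
from h import *
p=casept([558.5,-210],np.radians(7.2),[-84,-4,0]); print(p)
print(delta([p[0],p[1],16],97.2))
E
```

```text
[ 475.66369802 -224.49645042    0.        ]
(array([-0.05, -0.  ,  0.13]), np.float64(-0.01), 'yaw now', np.float64(97.19), 'pos', array([ 475.6, -224. ,   17.3]), 'F', array([ 0.1, -0.5, -3.7]), 't', 14.48, 'open', 9.8)
```

Request:
send_rows --deltas '[[[0, 0, 0.1, 0, 0.5], [0, 0, 0.1, 0, 0.5], [0, 0, 0.1, 0, 0.5]]]'

```text
clock: 14.73
ee_pos: [475.6, -223.9, 17.2]
ee_rot: [0.661, 0.75, -0.0, 0.0]
wrist_force: [-2.2, -0.1, 5.0]
opening: 9.5
```

The floor is reached (force went from -3.7 to +5 N). I'll back off 1 mm and slide left to feel for the guide.

Request:
send_rows --deltas '[[[0, 0, -0.1, 0, 0.5], [0.1, 0, -0.1, 0, 0.5], [0.2, 0, -0.1, 0, 0.5], [0.3, 0, -0.1, 0, 0.5], [0.4, 0, -0.1, 0, 0.5], [0.5, 0, -0.1, 0, 0.5], [0.5, 0, -0.1, 0, 0.5]]]'

```text
clock: 15.32
ee_pos: [475.0, -218.5, 17.4]
ee_rot: [0.661, 0.75, 0.0, -0.0]
wrist_force: [0.5, 0.4, -4.2]
opening: 9.8
```

Request:
send_rows --deltas '[[[0.1, 0, 0, 0, 0.5], [0.2, 0, 0, 0, 0.5], [0.2, 0, 0, 0, 0.5]]]'

```text
clock: 15.57
ee_pos: [474.8, -218.3, 17.5]
ee_rot: [0.662, 0.75, -0.001, 0.001]
wrist_force: [0.9, -4.5, -5.8]
opening: 9.9
```

Guide contact is felt at case y ≈ 2 mm. I'll back off about 1 mm and slide in.

Request:
send_rows --deltas '[[[-0.2, 0, 0, 0, 0.5], [-0.3, 0.3, 0, 0, 0.5], [-0.3, 0.7, 0, 0, 0.5], [-0.3, 1.1, 0, 0, 0.5], [-0.3, 1.5, 0, 0, 0.5], [-0.3, 1.9, 0, 0, 0.5], [-0.3, 2.1, 0, 0, 0.5], [-0.3, 2.1, 0, 0, 0.5]]]'

```text
clock: 16.23
ee_pos: [496.9, -216.9, 17.5]
ee_rot: [0.661, 0.75, 0.0, 0.0]
wrist_force: [0.6, -0.1, -4.9]
opening: 9.7
```

```bash
python3 - <<'E'
from h import *
f=grab_frame("scene"); g=f["pixels"]
crop(g,290,100,420,220,6,"pics/s12.png")
f=grab_frame("top"); g=f["pixels"]
crop(g,320,150,420,260,7,"pics/t12.png")
p=casept([558.5,-210],np.radians(7.2),[-40,1,0]); print(p)
print(delta([p[0],p[1],17],97.2))
E
```

```text
[ 518.69007871 -214.02121464    0.        ]
(array([0.03, 2.31, 0.04]), np.float64(-0.0), 'yaw now', np.float64(97.2), 'pos', array([ 495.8, -217.2,   17.4]), 'F', array([ 0.3, -0.4, -4.2]), 't', 16.33, 'open', 10.1)
```

View pics/s12.png

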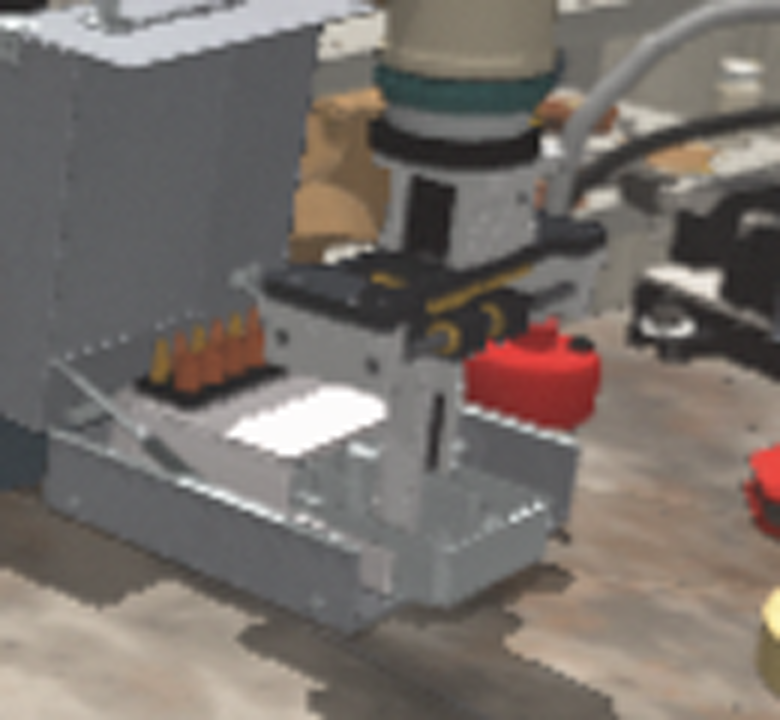

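View pics/t12.png

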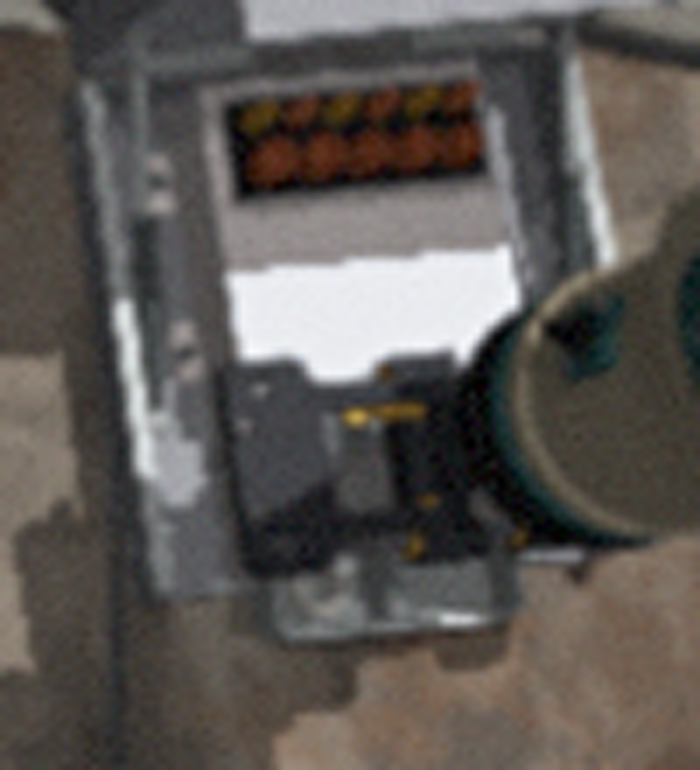

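There are no contact forces and the tray's back end is already under the deck (scene crop near (330,460)). I'll go 22 mm further and set it down.

Request:
send_rows --deltas '[[[0, 0.4, 0, 0, 0.5], [0, 0.8, 0, 0, 0.5], [0, 1.2, 0, 0, 0.5], [0, 1.6, 0, 0, 0.5], [0, 2.0, 0, 0, 0.5], [0, 2.2, 0, 0, 0.5], [0, 2.2, 0, 0, 0.5], [0, 2.2, 0.1, 0, 0.5], [0, 2.2, 0.1, 0, 0.5]]]'

```text
clock: 17.08
ee_pos: [518.3, -214.4, 17.2]
ee_rot: [0.661, 0.75, 0.0, 0.001]
wrist_force: [-0.6, 1.8, 3.5]
opening: 9.8
```

Request:
send_rows --deltas '[[[0, 0, 0, 0, 3.6], [0, 0, 0, 0, 3.6], [0, 0, 0, 0, 3.6], [0, 0, 0, 0, 3.6], [0, 0, 0, 0, 3.6], [0, 0, -1.5, 0, 3.6], [0, 0, -3.5, 0, 3.6], [0, 0, -6, 0, 3.6], [0, -1, -7.5, 0, 3.6], [0, -3, -8, 0, 3.6], [0, -6, -8, 0, 4.6], [0, -8, -8, 0, 4.6], [0, -9, -8, 0, 4.6], [0, -9, -8, 0, 4.6]]]'

```text
clock: 18.25
ee_pos: [426.1, -226.6, 96.4]
ee_rot: [0.662, 0.75, -0.001, -0.001]
wrist_force: [-0.0, 0.7, -0.1]
opening: 46.5
```

```bash
python3 - <<'E'
from h import *
f=grab_frame("scene"); g=f["pixels"]
crop(g,290,100,420,220,6,"pics/s13.png")
f=grab_frame("top"); g=f["pixels"]
crop(g,320,150,420,260,7,"pics/t13.png")
p=casept([558.5,-210],np.radians(7.2),[-122,1,0]); print(p)
print(delta([p[0],p[1],20],97.2))
for c in("top","scene"):
    for n in("tray_mid","nut_0"):
        for d in finder.mark_of(n,c)[:2]:
            w=np.array(d["at"])-[558.5,-210,0]; print(n,c,round(d["score"],2),np.round(R.from_euler('z',-7.2,degrees=True).apply(w)))
E
```

```text
[ 437.33667321 -224.29853979    0.        ]
(array([0.07, 0.74, 7.68]), np.float64(-0.02), 'yaw now', np.float64(97.18), 'pos', array([ 429.9, -225.9,   96.7]), 'F', array([-0.1, -0.6,  0.5]), 't', 18.35, 'open', 46.1)
tray_mid top 0.29 [ 95. 232.   1.]
nut_0 top 0.54 [-75.  21.  13.]
tray_mid scene 0.9 [-39.   3.  29.]
nut_0 scene 0.16 [80. -4.  8.]
```

View pics/s13.png

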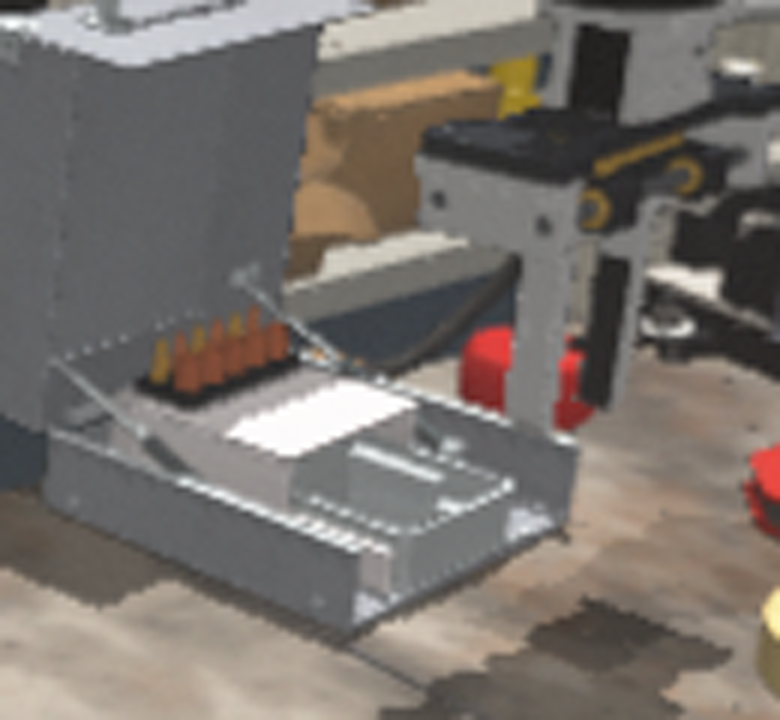

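View pics/t13.png

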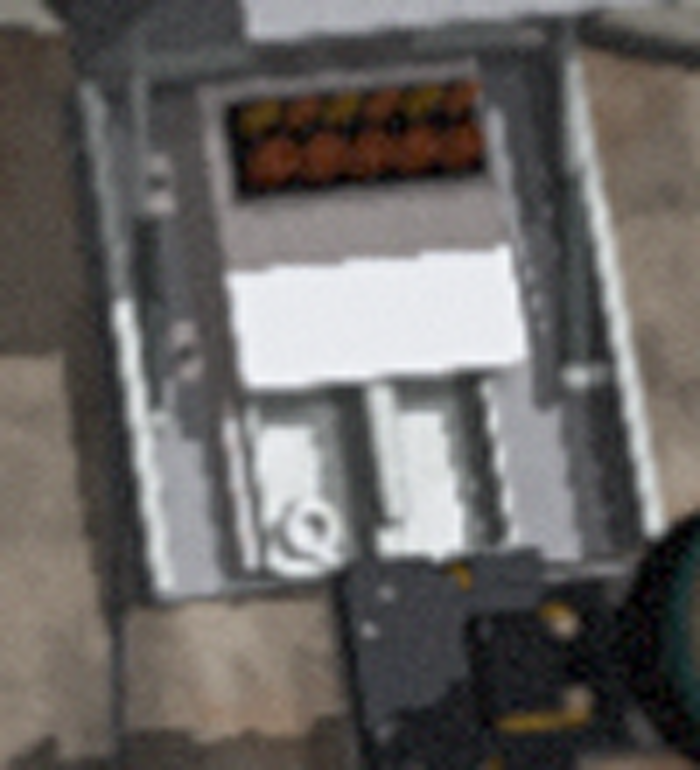

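The tray lies between the cheeks, half in (a nut is visible at (308,530) in the top crop). I'll lower the spread fingers in front of it and push.

Request:
send_rows --deltas '[[[0, 0, 3, 0, 4.6], [0, 0, 6, 0, 4.6], [0, 0, 7.6, 0, 4.6], [0, 0, 7.6, 0, 4.6], [0, 0.8, 7.6, 0, 4.6], [0, 1.6, 7.6, 0, 4.6], [0, 2.2, 7.6, 0, 4.6], [0, 2.6, 7.6, 0, 4.6], [0, 3.0, 7.6, 0, 4.6], [0, 3.4, 7.6, 0, 4.6], [0, 3.8, 7.6, 0, 4.6], [0, 4.2, 7.6, 0, 4.6], [0, 4.6, 7.6, 0, 4.6], [0, 5.0, 7.6, 0, 4.6]]]'

```text
clock: 19.72
ee_pos: [475.7, -220.4, 20.6]
ee_rot: [0.662, 0.75, -0.002, -0.001]
wrist_force: [-4.6, -0.3, 4.7]
opening: 45.6
```

```bash
python3 - <<'E'
from h import *
f=grab_frame("scene"); g=f["pixels"]
crop(g,290,100,420,220,6,"pics/s14.png")
p=casept([558.5,-210],np.radians(7.2),[-36,1,0]); print(p)
print(delta([p[0],p[1],20],97.2))
E
```

```text
[ 522.65853752 -213.51988171    0.        ]
(array([0.09, 4.57, 0.05]), np.float64(-0.04), 'yaw now', np.float64(97.16), 'pos', array([ 477.4, -220.1,   20.6]), 'F', array([-0.6, -0.6, -2. ]), 't', 19.77, 'open', 46.3)
```

View pics/s14.png

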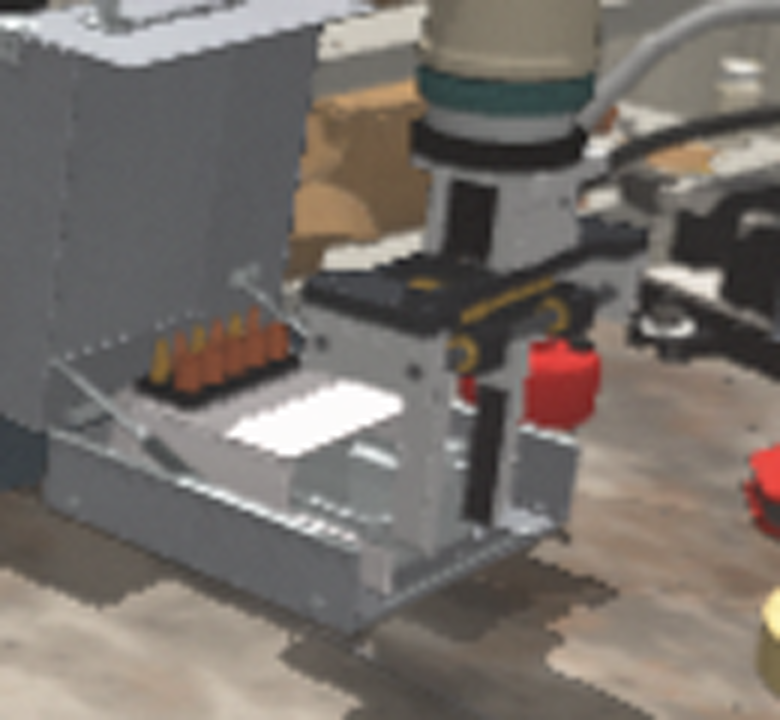

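Two-finger push is working, with low force. I'll continue, slowing near the end.

Request:
send_rows --deltas '[[[0, 0.5, 0, 0, 4.6], [0, 1.0, 0, 0, 4.6], [0, 1.5, 0, 0, 4.6], [0, 2.0, 0, 0, 4.6], [0, 2.5, 0, 0, 4.6], [0, 2.9, 0, 0, 4.6], [0, 3.3, 0, 0, 4.6], [0, 3.7, 0, 0, 4.6], [0, 4.0, 0, 0, 4.6], [0, 4.2, 0, 0, 4.6], [0, 4.3, 0, 0, 4.6], [0, 4.4, 0, 0, 4.6], [0, 4.4, 0, 0, 4.6]]]'

```text
clock: 20.85
ee_pos: [521.6, -214.0, 20.5]
ee_rot: [0.661, 0.75, -0.0, -0.0]
wrist_force: [-1.8, -0.4, -0.1]
opening: 46.2
```

Request:
send_rows --deltas '[[[0, 0.1, 0, 0, 4.6], [0, 0.2, 0, 0, 4.6], [0, 0.2, 0, 0, 4.6]]]'

```text
clock: 21.1
ee_pos: [522.7, -214.0, 20.5]
ee_rot: [0.661, 0.75, -0.001, -0.001]
wrist_force: [-6.3, 0.4, 3.9]
opening: 46.2
```

Request:
send_rows --deltas '[[[0, 0.1, 0, 0, 4.6], [0, 0.2, 0, 0, 4.6], [0, 0.2, 0, 0, 4.6]]]'

```text
clock: 21.35
ee_pos: [522.6, -214.0, 20.5]
ee_rot: [0.662, 0.75, -0.002, -0.002]
wrist_force: [-9.3, -0.8, 7.4]
opening: 46.2
```

Request:
send_rows --deltas '[[[0, 0.2, 0, 0, 4.6], [0, 0.4, 0, 0, 4.6], [0, 0.4, 0, 0, 4.6], [0, 0.4, 0, 0, 4.6]]]'

```text
clock: 21.68
ee_pos: [522.5, -214.1, 20.1]
ee_rot: [0.662, 0.75, -0.005, -0.004]
wrist_force: [-16.1, -0.6, 13.4]
opening: 46.1
```

```bash
python3 - <<'E'
from h import *
f=grab_frame("scene"); g=f["pixels"]
crop(g,290,100,420,220,6,"pics/s15.png")
print(delta([522,-214,20],97.2))
E
```

```text
(array([ 0.02, -0.04,  0.01]), np.float64(-0.07), 'yaw now', np.float64(97.13), 'pos', array([ 522.5, -214.1,   20.1]), 'F', array([-16.6,  -0.4,  12.6]), 't', 21.73, 'open', 46.1)
```

View pics/s15.png

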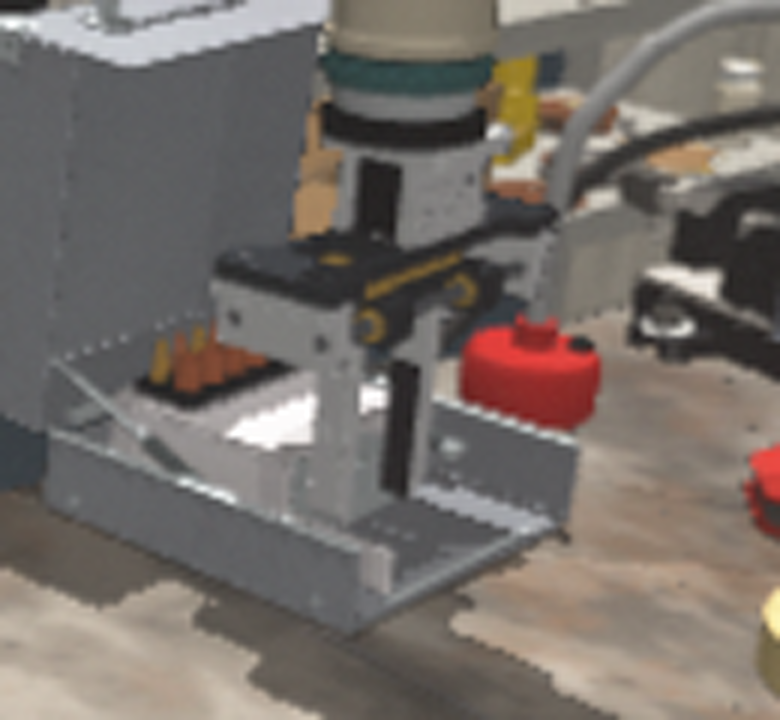

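The push is firm at 16 N with no more travel. I'll back off, lift away and look.

Request:
send_rows --deltas '[[[0, -1, 0, 0, 4.6], [0, -3, 0, 0, 4.6], [0, -6, 0, 0, 4.6], [0, -9, 0, 0, 4.6], [0, -11, -2, 0, 4.6], [0, -13, -5, 0, 4.6], [0, -15, -8, 0, 4.6], [0, -15, -8, 0, 4.6]]]'

```text
clock: 22.4
ee_pos: [380.4, -233.6, 104.1]
ee_rot: [0.662, 0.749, -0.0, 0.003]
wrist_force: [0.0, -0.2, -0.4]
opening: 46.0
```

```bash
python3 - <<'E'
from h import *
import pickle
f=grab_frame("scene"); g=f["pixels"]; pickle.dump(f,open("sc16.pkl","wb"))
crop(g,300,130,400,210,8,"pics/s16.png")
f=grab_frame("top"); g=f["pixels"]; pickle.dump(f,open("top16.pkl","wb"))
crop(g,328,150,420,240,8,"pics/t16.png")
for c in("top","scene"):
    for n in("tray_mid","nut_0","lid_handle"):
        for d in finder.mark_of(n,c)[:2]:
            w=np.array(d["at"])-[558.5,-210,0]; print(n,c,round(d["score"],2),np.round(R.from_euler('z',-7.2,degrees=True).apply(w)))
print(delta([522,-214,20],97.2))
E
```

```text
nut_0 top 0.69 [101.  -3. 279.]
lid_handle top 0.73 [101.  -3. 279.]
tray_mid scene 0.46 [27.  2. 26.]
(array([-0.08, 14.15,  7.97]), np.float64(0.06), 'yaw now', np.float64(97.26), 'pos', array([ 381.5, -231.2,   99.7]), 'F', array([0.1, 0.7, 0.2]), 't', 22.8, 'open', 45.9)
```

View pics/s16.png

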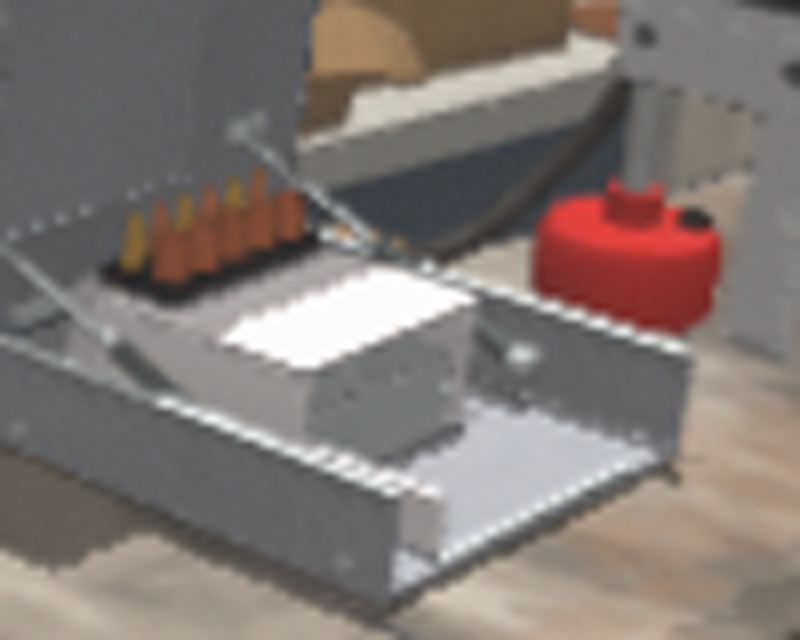

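View pics/t16.png

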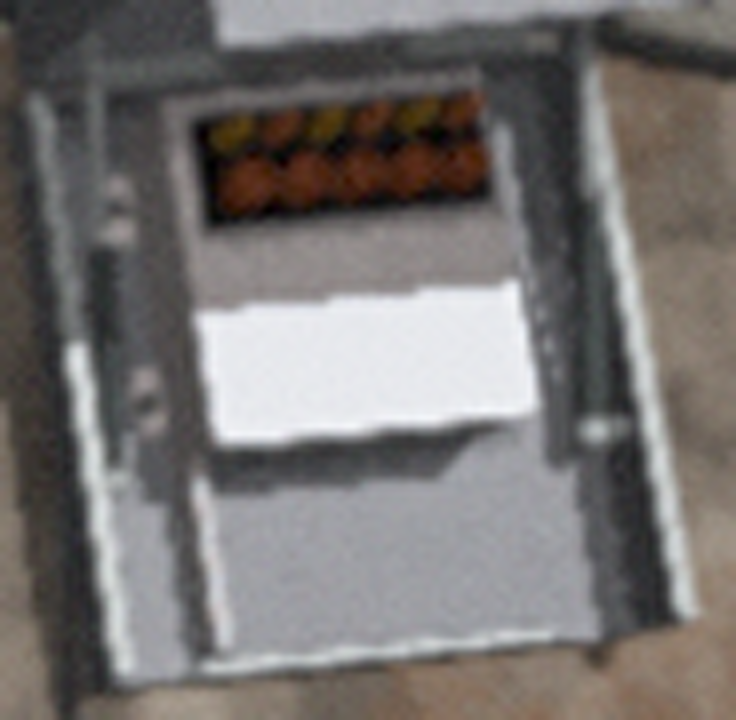

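```bash
python3 - <<'E'
from h import *
import pickle
f=pickle.load(open("sc16.pkl","rb"))
def C(u,v,z):
    w=px2w(f,(u+.5)/8-.5+300,(v+.5)/8-.5+130,z)-[558.5,-210,0]; return np.round(R.from_euler('z',-7.2,degrees=True).apply(w),1)
print("deck",C(308,370,59),C(474,303,59))
print("tray bottom",C(402,464,8),C(465,428,8))
print("floor front",C(392,594,8),C(660,457,8))
for name,p in (("home",-25),("at 23.5",-29),("mouth",-27)):
    for y in(-40,0,20):
        w=casept([558.5,-210],np.radians(7.2),[p,y,8]); print(name,y,np.round(((w2px(f,w)-[300,130])+.5)*8-.5,0))
E
python3 -c "
import cv2
a=cv2.imread('pics/s16.png')[280:500,280:500]; cv2.imwrite('pics/s17.png',cv2.resize(a,None,fx=2.7,fy=2.7,interpolation=cv2.INTER_CUBIC))"
```

```text
deck [-29.4  54.9  59. ] [-31.5 -40.7  59. ]
tray bottom [-36.4   1.4   8. ] [-33.  -42.5   8. ]
floor front [-96.4  88.6   8. ] [-96.2 -74.2   8. ]
home -40 [443. 423.]
home 0 [379. 453.]
home 20 [346. 469.]
at 23.5 -40 [452. 427.]
at 23.5 0 [388. 457.]
at 23.5 20 [354. 472.]
mouth -40 [448. 425.]
mouth 0 [383. 455.]
mouth 20 [350. 470.]
```

View pics/s17.png

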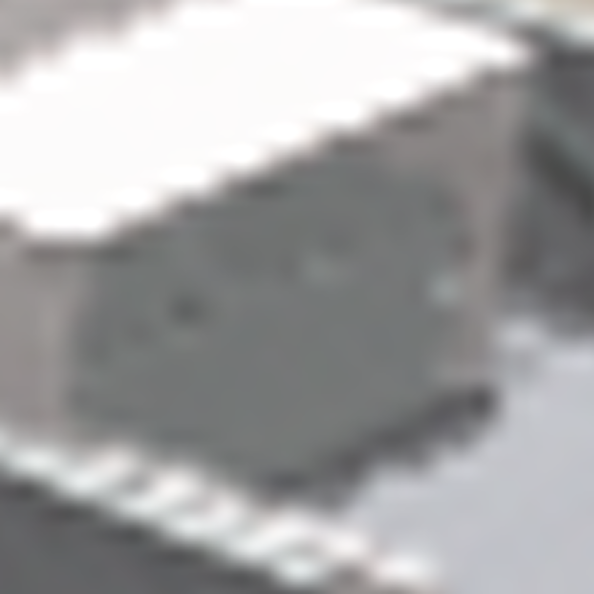

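The tray face looks nearly flush with the deck edge, and the network puts its x at 27. To tell "home" from "fingers stopped by the deck edge", I'll touch the deck edge alone with the fingertips above the tray wall and compare x.

Request:
send_rows --deltas '[[[0, 3, 2, 0, 4.6], [0, 6, 4, 0, 4.6], [0, 9, 4.7, 0, 4.6], [0, 11.5, 4.7, 0, 4.6], [0, 13, 4.7, 0, 4.6], [0, 13.5, 4.7, 0, 4.6], [0, 13.7, 4.7, 0, 4.6], [0, 13.9, 4.7, 0, 4.6], [0, 14.1, 4.7, 0, 4.6], [0, 14.2, 4.7, 0, 4.6], [0, 14.2, 4.7, 0, 4.6], [0, 14.2, 4.7, 0, 4.6]]]'

```text
clock: 23.8
ee_pos: [521.3, -214.5, 53.6]
ee_rot: [0.662, 0.75, -0.0, 0.0]
wrist_force: [-0.1, -0.4, 0.1]
opening: 46.0
```

Request:
send_rows --deltas '[[[0, 0.1, 0, 0, 4.6], [0, 0.2, 0, 0, 4.6], [0, 0.3, 0, 0, 4.6], [0, 0.3, 0, 0, 4.6], [0, 0.3, 0, 0, 4.6]]]'

```text
clock: 24.22
ee_pos: [522.9, -214.2, 53.3]
ee_rot: [0.662, 0.75, -0.002, -0.001]
wrist_force: [-5.7, -1.1, 5.1]
opening: 45.7
```

Both touches stopped at the same x (522.9 against 522.6), so the tray's face is flush with the deck's front edge. That puts its centre at x ≈ 25.5, about 2 mm from the stop and within the 4 mm tolerance; vertical fingers can't push further. I'll retreat clear and do the last checks.

Request:
send_rows --deltas '[[[0, -1, 0, 0, 4.6], [0, -4, -1, 0, 4.6], [0, -8, -4, 0, 4.6], [0, -12, -8, 0, 4.6], [0, -14, -11, 0, 4.6], [0, -15, -14, 0, 4.6], [0, -15, -14, 0, 4.6], [0, -15, -14, 0, 4.6]]]'

```text
clock: 24.88
ee_pos: [376.5, -233.9, 195.5]
ee_rot: [0.662, 0.749, 0.0, 0.003]
wrist_force: [-0.2, -0.7, -0.4]
opening: 46.0
```

```bash
python3 - <<'E'
from h import *
f=grab_frame("scene"); cv2.imwrite("pics/s18.png",f["pixels"])
f=grab_frame("top"); cv2.imwrite("pics/t18.png",f["pixels"])
for c in("top","scene"):
    for n in("tray_mid","nut_0","lid_handle","mug","spray_can"):
        for d in finder.mark_of(n,c)[:1]:
            w=np.array(d["at"])-[558.5,-210,0]; print(n,c,round(d["score"],2),np.round(d["at"]),np.round(R.from_euler('z',-7.2,degrees=True).apply(w)))
print(delta([522,-214,20],97.2))
E
```

```text
lid_handle top 0.77 [ 662. -198.  280.] [105.  -2. 280.]
mug top 0.89 [627. 419.   1.] [147. 616.   1.]
spray_can top 0.85 [626.  37.   0.] [ 98. 237.   0.]
tray_mid scene 0.65 [ 583. -204.   28.] [25.  3. 28.]
lid_handle scene 0.58 [ 664. -196.  279.] [106.   1. 279.]
mug scene 0.7 [629. 419.   3.] [149. 616.   3.]
spray_can scene 0.65 [625.  33.  -1.] [ 97. 233.  -1.]
(array([-0.04, 14.71, 17.32]), np.float64(0.02), 'yaw now', np.float64(97.22), 'pos', array([ 376.1, -232.2,  193.2]), 'F', array([-0.6,  0. ,  0.4]), 't', 25.48, 'open', 46.1)
```

View pics/s18.png

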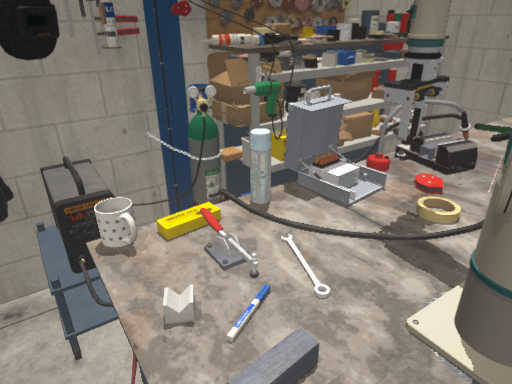

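The lid stands open at (315,125), the tray is under the deck at (343,175), the mug and can are where they started, and no stray nuts are visible. I'm handing in.

```bash
python3 -c "
from plant import robot
print(robot.job_done()); print(robot.get_state()['clock'])"
```

```text
the job is handed in; nothing more can be done
None
the job is handed in; nothing more can be done
```

I opened the lid and put the tray back under the deck, then let go of everything and handed in at about 25.5 s. The tray should be inside the tolerance, but I couldn't show that it touches the back stop.

- **Lid:** I lifted it by the handle to about 1.4 rad and the struts took it the rest of the way. The last look found the handle at z ≈ 280 mm, where it should be at 1.5 rad.
- **Tray:** I slid it in along the guide and pushed the front wall with two fingers until it stopped at 16 N. Touching the deck edge alone stopped the fingers at the same x (522.9 against 522.6 mm). So the deck edge stopped the push, with the tray face flush to it. That puts the tray centre at x ≈ 25.5 mm, about 2 mm short of the stop (the limit is 23.5).
- **Camera check on the tray:** the network put the centre at x 27 mm and then 25 mm, y about 3 mm. Reading the tray's lower edge from the pictures was too coarse to settle it.
- **Nuts:** one nut showed in the tray just before the final push. Both are now hidden under the deck, so I couldn't see them at the end. No stray nut shows on the table.
- **Mug and spray can:** both are within about 3 mm of where they started, which is inside the network's own error.

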